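# Hang the nipple box on the drying stand

### The job

Pick up the small lavender-lidded storage box from the tray and hang it on the white stand: slip the keyhole in its back plate over the headed steel stud, then slide it down past the springy catch until it is fully home, and let go. The stud is clamped at a height somebody set by hand, so feel for it and press gently, never forcing the plate. Leave everything else on the tray where it is.

Things in the scene. Friction and masses are not known exactly. Their poses are not given: they have to be found in the camera images.
- box: Closed storage box, about 0.12 to 0.21 kg, smoke-white, lavender lid, lock lever on its front; upright on the tray. Origin: centre of its underside, z up; front (lever, out to x = -42 mm) along -x, back along +x. Body with lid: x -36 to 20, y -28 to 28, z 0 to 62 mm. 12 mm behind it, on webs at y = +-26 and open above and below, stands a hanger plate (x 32 to 36, y +-28, z 0 to 62 mm).
- box_grip (a point): Point inside the box (x = -8, y = 0, z = 47 mm of the box) between its two smooth flat sides, 56 mm apart along y: pinch across y here from above (it takes a firm 40 N grip). Axes as the box.
- entry (a point): Centre of the keyhole's round entry, 17 mm across, on the outer face of the hanger plate (x = 36, y = 0, z = 18 mm of the box). The plate is 4 mm thick, with 12 mm of empty room behind it for the stud's head. A slot 9 mm wide runs straight up from the entry. Axes as the box.
- slot_end (a point): Where the stud's axis lies when fully home (x = 36, y = 0, z = 46 mm of the box), 28 mm above the entry. Two springy nubs at z = 38 mm narrow the slot to 3 mm: a push of about 4 to 10 N takes the neck past them when the box is 13 to 21 mm below entry height (its weight alone will not); 4 mm on, the slot ends, solid. The plate bears 20 N on stud or stand, no more; ease off there.
- stand: Fixed white steel stand. Origin: on the bar, under the front face of the upright, which is the plane x = 0 and looks along -x; z up. Foot 100 (x) x 130 (y) x 10 mm; upright 80 mm wide, 8 mm thick (x 0 to 8), top at z = 184 mm; a cleaning brush hangs behind it. When the box hangs here its axes point as the stand's: plate flat on the front face, same yaw.
- slot_mid (a point): Middle of the stand's height slot on the front face (x = 0, y = 0, z = 152 mm of the stand), axes as the stand. A headed steel stud stands out of the slot along -x: neck 6 mm dia., 6 mm long, then a head 13 mm dia., 4 mm thick, its face 10 mm out. It is clamped anywhere from 18 mm below to 18 mm above this point, not off it sideways; its height is not measured: see or feel it.
- tray: Fixed white acrylic tray, 300 (x) x 400 (y) mm, floor 5 mm thick, rim 14 mm high. Origin: centre of its underside. The box and the six things below stand on its floor.
- rack: Lavender flower-shaped drying rack with six white pegs, 121 mm across, 84 mm high; origin under its centre. Leave alone.
- bottle_a: Short polypropylene bottle with lavender collar and grey-white cap, 60 mm dia., 121 mm high; origin under its centre. Leave alone.
- bottle_b: Short polypropylene bottle with green collar and grey-white cap, 60 mm dia., 121 mm high; origin under its centre. Leave alone.
- cup: Stainless straw cup with green lid, 71 mm dia. (109 mm over its two handles, along y), 128 mm high; origin under its centre. Leave alone.
- nipple: Lavender silicone nipple, 45 mm dia., 44 mm high; origin under its centre. Leave alone.
- collar: Loose lavender bottle collar, a ring 49 mm dia., 16 mm high; origin under its centre. Leave alone.

How it is judged (in metres and radians):
On the way, in this order (a step that is already met when the one before it is completed fails the run):
1. the stud's head has passed through the entry hole of the hanger plate (x of stud_c0 in the frame of box between 0.028 and 0.035 m and z of stud_c0 in the frame of box between 0.012 and 0.026 m and y of stud_c0 in the frame of box between -0.005 and 0.005 m), for 0.1 s.
2. the box, still held, is down past the catch with the stud's neck at the end of the slot (z of stud_c0 in the frame of box above 0.0435 m and contact force between the fingers and box above 0.5 N), for 0.1 s.
At the end, for the whole second after the job is handed in: The box hangs on the stud, released and at rest: the stud's neck is past the catch at the end of the slot (within 2.5 mm), the head is behind the plate, the plate lies against the stand (within 0.2 rad) and the box is upright (within 0.15 rad) (z of stud_c0 in the frame of box between 0.0435 and 0.0485 m and y of stud_c0 in the frame of box between -0.004 and 0.004 m and x of stud_c0 in the frame of box between 0.026 and 0.036 m and angle between box's own z axis and vertical below 0.15 rad and angle between the x axis of box and the x axis of stand, either way round below 0.2 rad and linear speed of box below 0.02 m/s and contact force between the fingers and box below 0.05 N); the robot touches nothing.
It fails at once if the box is forced against the stud or the stand (over 20 N) (contact force between box and stud_c0 above 20 N or contact force between box and stud_c1 above 20 N or contact force between box and stand above 20 N).
It fails at once if another thing on the tray is pushed more than 20 mm away (distance of any of rack, bottle_a, bottle_b, cup, nipple, collar from where it was at the start of the episode above 0.02 m).
It fails at once if another thing on the tray is tipped (angle between any of rack, bottle_a, bottle_b, cup, nipple, collar's own z axis and vertical above 0.4 rad).
It also fails if it takes over 70 s, if anything falls off the work surface, if the arm or the gripper's body presses on something with over 40 N, if the wrist force passes 120 N, or if a joint passes its speed limit or range.

### The arm

A 7-joint arm with a two-finger parallel gripper is mounted at the origin on the work surface. World frame = base frame: x ahead of the robot, y to its left, z up, the work surface at z = 0. Lengths are in mm, angles in degrees, forces in N, time in s.
With the tool pointing down it reaches from about 425 to 925 mm from the base axis. Payload 6.8 kg.
Tool frame: the origin (TCP) lies on the centre line of the jaws, within the pads' length; the fingertips stand 19 mm ahead of it and the grasp point (between the pads) is the TCP (bot.tips_ahead is the z of the fingertips in the tool frame, in mm); z points along the fingers, y is the line along which they close (so a half turn about z gives the same grasp; the last joint's range is limited). The gripper opens to 85 mm and grips with 20 to 120 N. Pads are 22 mm wide; open, the fingers measure 114 mm over their backs; the gripper's body (76 mm by 85 mm) begins 54 mm behind the grasp point. The pads swing forward as they close: fully open they stand 13 mm farther back than shut.
Start: joints at [71.098, 27.33, 1.283, 89.118, -0.659, 63.558, -4.761], TCP at [148.498, -658.479, 250.308] pointing down, gripper open.
Joint ranges: [-169.35, 169.35], [-19.33, 120.38], [-80.79, 83.38], [13.8, 139.57], [-78.32, 258.32], [9.67, 109.79], [-169.56, 169.56]. Speed limits (degrees/s): [136.94, 136.94, 180, 180, 180, 180, 180].

### API

Orientations are given as a 3x3 rotation matrix whose columns are the frame's x, y, z axes.
In Python, from rig import bot gives the robot as it stands.
- The arm moves only by the tool apply_moves, never from a script. Its argument "motion" is a list that holds one entry, the list of rows, each a list of 5 numbers: the shift along the tool's x, y, z in mm, then the turn about the tool's z in degrees, then the opening, from 0 (shut) to 1 (fully open). A call has exactly 5 rows; each row shifts and turns the commanded pose from where the row before left it, along the tool's axes as they then stand; what a row does not reach is not made up. A row lasts 1/10 s, in which the tool goes at most 50 mm and 8.59 degrees, less where a joint would pass 70% of its speed; a pose out of reach is approached as far as the arm can. A call with a gripper value outside its range is refused whole. The fingers move at their own pace and stop on an object; "grip_force" is the grip in N (left out, the last holds). Time passes only in rows, so rows that do not move let the fingers close, or fill a call up. It gives the time, the measured TCP pose, the force, the opening and the grip force at its end, in the units of the state.
- bot.state(): the state, without advancing time (a new reading comes with each control period).
- bot.get_image(name): name is "side" or "top"; returns a dict with "img" (480x640x3 uint8, blue, green, red), "z_map" (480x640 float32, mm along the optical axis (not along the pixel's ray), 0 where there is no reading), "mtx" (3x3 intrinsics, pixels), "D" ([k1, k2, p1, p2, k3] as OpenCV has them; the pictures are not rectified), "extrinsics" (4x4, takes a point from world to camera coordinates). Camera axes: x right, y down, z forward; pixel columns grow to the right and rows downward; lengths in mm; the calibration is good to about 2 mm. A picture is of the moment at which its call begins.
- bot.close_job(): hands the job in; it is judged then, once.
The state is a dict: "t": time; "joint_pos": joint angles; "dq": joint speeds; "joint_torque": joint torques, N m; "tool_pos": TCP position; "tcp_rot": TCP orientation; "contact_force": force on the tool from outside, world axes, zero at the start; "torque": the same for the moment, N m; "finger_gap": finger opening in mm; "finger_force": force on a finger pad.
Only numpy, scipy, OpenCV 4.12 (cv2) and the standard library are available. Lean on these libraries where they do the work, as an engineer would, in place of code of your own. Each camera call takes 0.05 s, during which the arm holds its last target. There are 200 camera calls.

## Working session

There is one attempt and no reset: what is moved stays moved. The work goes in short steps, Python scripts to look and compute and a tool call to move; the robot and the scene stay as the last step left them, time stands still between calls to the robot, and variables do not carry over. Pictures are saved under pics/ and viewed, at most 10 in all, crops included, and the job is handed in when it is done.

Besides the shell and the picture viewer there is one more tool, called after "Emit:" as name(argument=value, ...), one argument or row to a line, values as JSON. apply_moves: Moves the arm, as the interface text tells. Its arguments: {"type":"object","properties":{"motion":{"type":"array"},"grip_force":{"type":"number"}},"required":["motion"]}

```bash
mkdir -p pics; ls
cat > h.py <<'E'
import numpy as np, cv2, pickle
from rig import bot
def snap(n):
    d=bot.get_image(n); pickle.dump(d,open(f'{n}.pkl','wb')); return d
def load(n): return pickle.load(open(f'{n}.pkl','rb'))
def pts(d):
    "world point for each pixel from depth"
    K=np.array(d['mtx']);D=np.array(d['D'],float);E=np.array(d['extrinsics'])
    h,w=d['z_map'].shape
    uv=np.stack(np.meshgrid(np.arange(w),np.arange(h)),-1).reshape(-1,1,2).astype(np.float64)
    n=cv2.undistortPoints(uv,K,D).reshape(h,w,2)
    z=d['z_map'].astype(float)
    c=np.dstack([n*z[...,None],z])
    W=(c-E[:3,3])@E[:3,:3]
    W[z==0]=np.nan
    return W
def proj(d,P):
    E=np.array(d['extrinsics']);r,_=cv2.Rodrigues(E[:3,:3])
    return cv2.projectPoints(np.array(P,float).reshape(-1,1,3),r,E[:3,3],np.array(d['mtx']),np.array(d['D'],float))[0].reshape(-1,2)
E
python3 - <<'E'
from h import *
for n in ['side','top']:
    d=snap(n); cv2.imwrite(f'pics/{n}0.png',d['img']); E=np.array(d['extrinsics']); print(n,-E[:3,:3].T@E[:3,3],E[2,:3])
s=bot.state(); print(s)
E
```

```text
pics
side [ 205.63589738 -594.83330761  951.24362178] [ 0.34514069  0.54965127 -0.76076369]
top [ 428.30952176   -8.50919767 1070.41454885] [ 0.14885971  0.02445357 -0.98855592]
{'t': 0.1, 'joint_pos': array([71.09624974, 27.37147486,  1.27964674, 89.17290197, -0.66017206,
       63.55806442, -4.75901655]), 'dq': array([ 0.02576975, -0.14145033, -0.02033753, -0.06676911, -0.01807575,
        0.06078245,  0.04160012]), 'joint_torque': array([ 4.09084372e-03, -5.97763002e+01,  1.61363494e+00, -2.81953436e+01,
        1.28515330e-02,  5.07298711e-03, -2.91942752e-05]), 'tool_pos': array([ 148.40216696, -657.96333601,  249.41599222]), 'tcp_rot': array([[ 9.75483259e-01,  2.20073172e-01, -4.59575187e-04],
       [ 2.20073630e-01, -9.75481959e-01,  1.59540593e-03],
       [-9.72012617e-05, -1.65743215e-03, -9.99998622e-01]]), 'contact_force': array([ 0.60689369,  0.12991632, -0.00878138]), 'torque': array([0.0342582 , 0.01037974, 0.01174915]), 'finger_force': 0.0, 'finger_gap': 85.2253423303556}
```

View pics/side0.png

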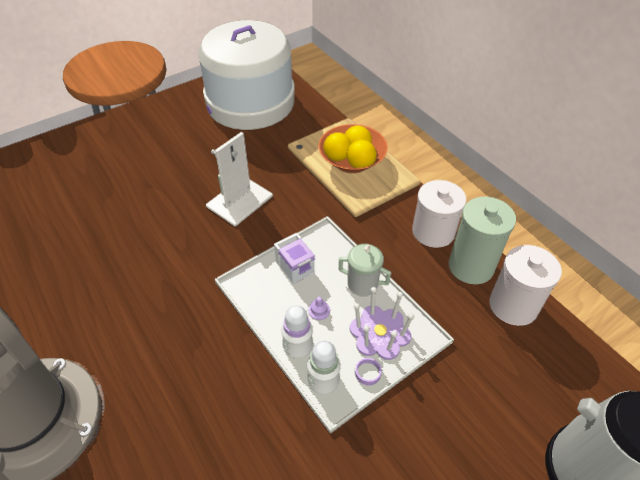

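View pics/top0.png

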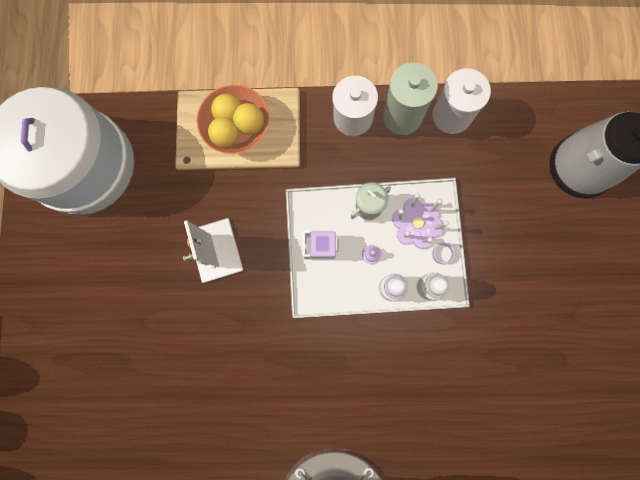

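Side: box at about (296,257), stand upright (235,175) with the stud on its face. Top: box lid (322,244) with its hanger plate at (306,244), stand foot (218,250). Box x axis is about world +y. Now measuring with colour masks and depth.

Run:
```python
from h import *
a=load('side')['img'][120:300,190:340]; b=load('top')['img'][205:295,170:350]
a=cv2.resize(a,(500,600),interpolation=2); b=cv2.resize(b,(800,400),interpolation=2)
cv2.imwrite('pics/a.png',a); cv2.imwrite('pics/b.png',b)
for n,box,st in [('top',(225,262,298,345),(215,285,180,246)),('side',(230,285,270,320),(130,225,203,275))]:
    d=load(n);W=pts(d);hsv=cv2.cvtColor(d['img'],cv2.COLOR_BGR2HSV)
    def sub(r): return np.s_[r[0]:r[1],r[2]:r[3]]
    w=W[sub(box)];h=hsv[sub(box)]
    m=(h[...,0]>115)&(h[...,0]<150)&(h[...,1]>35)&(abs(w[...,2]-67)<7)
    p=w[m]; print(n,'lid',m.sum(),np.median(p,0)); r=cv2.minAreaRect(p[:,:2].astype(np.float32)); print(r)
    # all high parts of box incl. plate
    m=(abs(w[...,2]-67)<5); p=w[m]; print(' top all',m.sum(),cv2.minAreaRect(p[:,:2].astype(np.float32)))
    w=W[sub(st)];h=hsv[sub(st)]
    m=(h[...,1]<60)&(abs(w[...,2]-10)<5); p=w[m]; print(' foot',m.sum(),np.median(p[:,2]),cv2.minAreaRect(p[:,:2].astype(np.float32)))
    m=(h[...,1]<60)&(w[...,2]>25)&(w[...,2]<190); p=w[m]
    print(' upright',m.sum(),p.min(0),p.max(0))
    # ransac-free plane: vertical line fit in xy
    if len(p)>20: print(cv2.fitLine(p[:,:2].astype(np.float32),cv2.DIST_HUBER,0,.01,.01).ravel())
```

```text
top lid 584 [564.20277915  16.82953126  67.65078957]
((564.3336181640625, 16.104087829589844), (50.69568634033203, 53.71736526489258), 88.9875259399414)
 top all 716 ((564.3902587890625, 21.641796112060547), (75.0309829711914, 53.722347259521484), 89.11297607421875)
 foot 1557 10.211322270959188 ((562.152099609375, 268.4432373046875), (129.7263946533203, 100.81269073486328), 16.459871292114258)
 upright 897 [522.24664898 257.20416747  25.63846359] [599.95243787 292.95278292 188.82822112]
[9.622273e-01 2.722474e-01 5.603976e+02 2.685172e+02]
side lid 595 [564.08774326  13.03877489  67.61223469]
((565.2593383789062, 13.951078414916992), (56.69879913330078, 61.94312286376953), 1.5689748525619507)
 top all 723 ((566.2188110351562, 22.370750427246094), (81.11842346191406, 58.14181900024414), 86.28963470458984)
 foot 1221 10.290938460748757 ((595.6019897460938, 287.7355041503906), (227.16812133789062, 127.76544189453125), 32.23698806762695)
 upright 1665 [522.89746706 255.55785804  25.04957189] [602.7587419  292.56137571 187.10263403]
[9.6269226e-01 2.7059865e-01 5.6078119e+02 2.6845914e+02]
```

View pics/a.png

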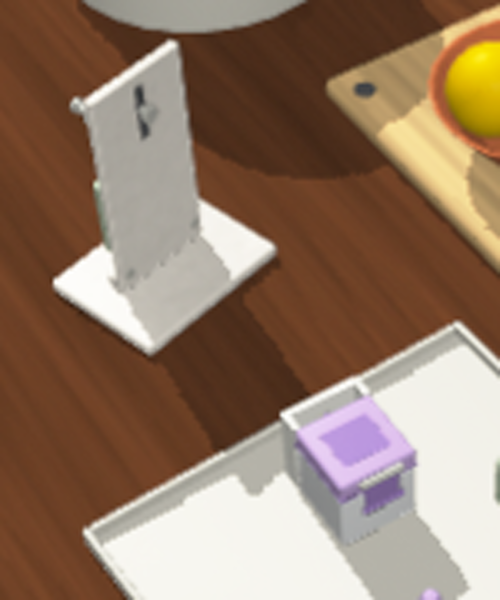

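View pics/b.png

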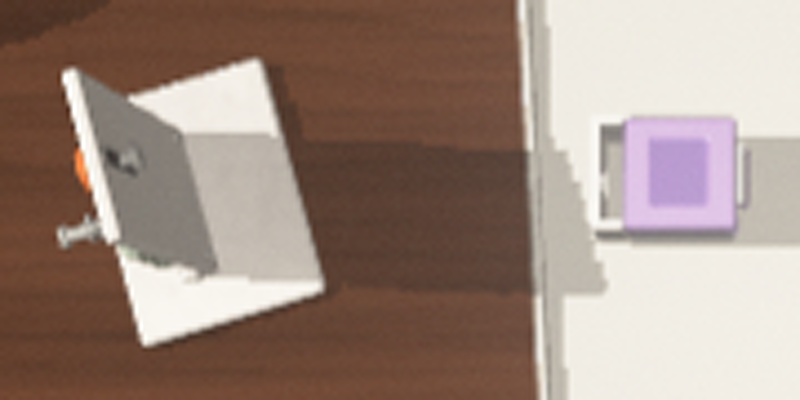

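Crop a shows the stud head at about (150,112), which is full-image (235,153.6) in the side view. Crop b shows it at (132,160), which is full-image (199.7,241) in the top view. Next I triangulate the stud and fit the front plane.

```bash
cat >> h.py <<'E'
def Pn(d): return np.array(d['extrinsics'])[:3]
def tri(du,pu,dv,pv):
    f=lambda d,p:cv2.undistortPoints(np.array(p,float).reshape(1,1,2),np.array(d['mtx']),np.array(d['D'],float)).reshape(2,1)
    X=cv2.triangulatePoints(Pn(du),Pn(dv),f(du,pu),f(dv,pv)).ravel(); return X[:3]/X[3]
def plan(target,yaw,n,cur=None):
    "n equal rows (tool frame) to target TCP, tool-x yaw (deg), tool down"
    s=bot.state(); p=np.array(s['tool_pos']) if cur is None else np.array(cur[:3]); R=np.array(s['tcp_rot'])
    y0=np.degrees(np.arctan2(R[1,0],R[0,0])) if cur is None else cur[3]
    dy=(yaw-y0+180)%360-180; step=(np.array(target)-p)/n
    for i in range(n):
        a=np.radians(y0+dy*i/n); c,s_=np.cos(a),np.sin(a)
        print([round(x,1) for x in (c*step[0]+s_*step[1], s_*step[0]-c*step[1], -step[2], -dy/n)])
E
python3 - <<'E'
from h import *
S,T=load('side'),load('top')
for ps,pt in [((235,153.6),(199.7,241))]:
    X=tri(S,ps,T,pt); print('stud tri',X, proj(S,X),proj(T,X))
for n,d in (('side',S),('top',T)):
    W=pts(d)
    r=np.s_[130:205,205:262] if n=='side' else np.s_[218:272,182:222]
    w=W[r].reshape(-1,3); w=w[(w[:,2]>40)&(w[:,2]<175)]
    # robust vertical plane via iterated line fit
    for k in range(8):
        l=cv2.fitLine(w[:,:2].astype(np.float32),cv2.DIST_HUBER,0,.01,.01).ravel()
        nrm=np.array([-l[1],l[0]]); e=(w[:,:2]-l[2:])@nrm; w=w[abs(e)<max(2.5,20/(k+1))]
    print(n,'plane',len(w),l,'yaw',np.degrees(np.arctan2(l[1],l[0])))
    u=l[:2]; t=w[:,:2]@u; lo,hi=np.percentile(t,[.5,99.5]); print(' width',hi-lo,'centre',l[2:]+u*((lo+hi)/2-l[2:]@u), 'zmax')
    # stud: points in front of plane
    w=W[r].reshape(-1,3); e=(w[:,:2]-l[2:])@nrm; m=(e<-4)&(e>-14)&(w[:,2]>120)&(w[:,2]<185); print(' stud pts',m.sum(),w[m].mean(0) if m.any() else '', e[m].round(1))
    print(w[m].round(0))
E
echo plan; python3 -c "
from h import *
plan((564,16,180),89,20)"
```

```text
stud tri [564.90839785 260.47337065 157.01637453] [[233.83505268 153.81383576]] [[200.14831776 239.79578113]]
side plane 1130 [9.6045113e-01 2.7844852e-01 5.6162097e+02 2.6852069e+02] yaw 16.16763
 width 79.8348467815897 centre [562.93628703 268.90201966] zmax
 stud pts 24 [563.48893293 259.62981323 155.85659532] [ -7.9  -8.  -10.6 -11.   -4.1  -8.7 -11.7  -9.3 -11.2  -7.6 -10.8  -7.8
  -9.7  -5.8  -7.1 -10.8 -11.3  -8.7  -8.1 -11.9  -9.2 -11.6  -9.9  -4.5]
[[564. 261. 162.]
 [566. 262. 161.]
 [568. 259. 162.]
 [570. 260. 160.]
 [542. 259. 172.]
 [563. 260. 161.]
 [564. 257. 162.]
 [568. 261. 158.]
 [570. 259. 158.]
 [563. 261. 157.]
 [564. 258. 159.]
 [568. 262. 153.]
 [570. 261. 154.]
 [561. 262. 154.]
 [563. 262. 154.]
 [564. 258. 156.]
 [566. 258. 155.]
 [570. 262. 150.]
 [559. 259. 154.]
 [560. 256. 157.]
 [564. 260. 152.]
 [566. 258. 152.]
 [563. 259. 150.]
 [546. 259. 129.]]
top plane 549 [9.6055502e-01 2.7808997e-01 5.6048865e+02 2.6822479e+02] yaw 16.14624
 width 78.51010033338639 centre [561.52424163 268.52460701] zmax
 stud pts 19 [564.07764421 260.14888206 156.87004272] [
[... 1208 characters left out ...]
3), np.float64(-5.2), np.float64(3.5), np.float64(-3.8)]
[np.float64(39.5), np.float64(-2.5), np.float64(3.5), np.float64(-3.8)]
[np.float64(39.6), np.float64(0.1), np.float64(3.5), np.float64(-3.8)]
[np.float64(39.5), np.float64(2.7), np.float64(3.5), np.float64(-3.8)]
[np.float64(39.2), np.float64(5.4), np.float64(3.5), np.float64(-3.8)]
[np.float64(38.8), np.float64(8.0), np.float64(3.5), np.float64(-3.8)]
[np.float64(38.2), np.float64(10.5), np.float64(3.5), np.float64(-3.8)]
[np.float64(37.4), np.float64(13.0), np.float64(3.5), np.float64(-3.8)]
[np.float64(36.4), np.float64(15.5), np.float64(3.5), np.float64(-3.8)]
[np.float64(35.3), np.float64(17.9), np.float64(3.5), np.float64(-3.8)]
```

Emit:
apply_moves(
  motion=[
    [[27.7,-28.3,3.5,-3.8,1],[29.5,-26.4,3.5,-3.8,1],[31.2,-24.4,3.5,-3.8,1],[32.8,-22.2,3.5,-3.8,1],[34.2,-20,3.5,-3.8,1]],
  ],
)

```text
t: 0.6
tool_pos: [253.1, -488.4, 232.4]
tcp_rot: [[0.849, 0.528, -0.0], [0.528, -0.849, 0.0], [-0.0, -0.001, -1.0]]
contact_force: [1.5, -0.0, -0.2]
finger_gap: 85.5
finger_force: 0.0
```

Emit:
apply_moves(
  motion=[
    [[35.4,-17.7,3.5,-3.8,1],[36.5,-15.3,3.5,-3.8,1],[37.4,-12.8,3.5,-3.8,1],[38.2,-10.3,3.5,-3.8,1],[38.8,-7.8,3.5,-3.8,1]],
  ],
)

```text
t: 1.1
tool_pos: [357.1, -320.3, 215.0]
tcp_rot: [[0.631, 0.775, -0.0], [0.775, -0.631, 0.0], [-0.0, -0.0, -1.0]]
contact_force: [0.3, -0.6, -0.6]
finger_gap: 85.5
finger_force: 0.0
```

Emit:
apply_moves(
  motion=[
    [[39.3,-5.2,3.5,-3.8,1],[39.5,-2.5,3.5,-3.8,1],[39.6,0.1,3.5,-3.8,1],[39.5,2.7,3.5,-3.8,1],[39.2,5.4,3.5,-3.8,1]],
  ],
)

```text
t: 1.6
tool_pos: [461.5, -152.2, 197.5]
tcp_rot: [[0.344, 0.939, -0.0], [0.939, -0.344, -0.0], [-0.0, -0.0, -1.0]]
contact_force: [0.0, -1.0, 0.7]
finger_gap: 85.4
finger_force: 0.0
```

Emit:
apply_moves(
  motion=[
    [[38.8,8,3.5,-3.8,1],[38.2,10.5,3.5,-3.8,1],[37.4,13,3.5,-3.8,1],[36.4,15.5,3.5,-3.8,1],[35.3,17.9,3.5,-3.8,1]],
  ],
)

```text
t: 2.1
tool_pos: [566.3, 15.7, 179.8]
tcp_rot: [[0.02, 1.0, -0.001], [1.0, -0.02, -0.0], [-0.0, -0.001, -1.0]]
contact_force: [0.5, -0.7, 0.5]
finger_gap: 85.6
finger_force: 0.0
```

```bash
python3 -c "
from h import *
s=bot.state();print(s['joint_pos'],s['tool_pos'],s['tcp_rot'],s['contact_force'])
plan((564.4,16,75),89,5)"
```

```text
[ 16.81941384  24.88789616 -31.45138248 106.40738549  15.94060768
  53.11856264 -23.09005706] [566.30281475  15.65193429 179.83863756] [[ 2.01035417e-02  9.99797756e-01 -5.43312685e-04]
 [ 9.99797878e-01 -2.01036613e-02 -2.15595860e-04]
 [-2.26474831e-04 -5.38868629e-04 -9.99999829e-01]] [ 0.45911651 -0.65332376  0.51880799]
[np.float64(0.1), np.float64(-0.4), np.float64(21.0), np.float64(-0.0)]
[np.float64(0.1), np.float64(-0.4), np.float64(21.0), np.float64(-0.0)]
[np.float64(0.1), np.float64(-0.4), np.float64(21.0), np.float64(-0.0)]
[np.float64(0.1), np.float64(-0.4), np.float64(21.0), np.float64(-0.0)]
[np.float64(0.1), np.float64(-0.4), np.float64(21.0), np.float64(-0.0)]
```

Emit:
apply_moves(
  motion=[
    [[0,-0.4,26,0,1],[0.1,-0.4,26,0,1],[0.1,-0.4,26,0,1],[0.1,-0.4,26,0,1],[0.1,-0.3,24,0,1]],
  ],
  grip_force=40,
)

```text
t: 2.6
tool_pos: [563.4, 14.7, 50.8]
tcp_rot: [[0.023, 1.0, -0.001], [1.0, -0.023, -0.0], [-0.0, -0.001, -1.0]]
contact_force: [0.3, -0.4, 0.1]
finger_gap: 85.4
finger_force: 0.0
```

Emit:
apply_moves(
  motion=[
    [[0,0,0,0,1],[0,0,0,0,0.5],[0,0,0,0,0.2],[0,0,0,0,0],[0,0,0,0,0]],
  ],
  grip_force=40,
)

```text
t: 3.1
tool_pos: [565.2, 14.9, 53.9]
tcp_rot: [[0.023, 1.0, 0.003], [1.0, -0.023, 0.0], [0.0, 0.003, -1.0]]
contact_force: [0.4, -0.4, 7.5]
finger_gap: 55.0
finger_force: 43.6
```

Emit:
apply_moves(
  motion=[
    [[0,0,0,0,0],[0,0,0,0,0],[0,0,0,0,0],[0,0,0,0,0],[0,0,0,0,0]],
  ],
)

```text
t: 3.6
tool_pos: [565.2, 14.9, 53.9]
tcp_rot: [[0.023, 1.0, 0.003], [1.0, -0.023, -0.0], [0.0, 0.003, -1.0]]
contact_force: [-1.0, 0.5, 7.0]
finger_gap: 55.6
finger_force: 43.7
```

Emit:
apply_moves(
  motion=[
    [[0,0,-10,0,0],[0,0,-25,0,0],[0,0,-30,0,0],[0,0,-30,0,0],[0,0,-30,0,0]],
  ],
)

```text
t: 4.1
tool_pos: [563.4, 14.8, 179.0]
tcp_rot: [[0.022, 1.0, -0.0], [1.0, -0.022, -0.0], [-0.0, -0.0, -1.0]]
contact_force: [-0.1, -0.6, -0.5]
finger_gap: 55.2
finger_force: 42.9
```

```bash
python3 -c "
from h import *
s=bot.state();print(s['tool_pos'],s['contact_force'],s['finger_gap'])
plan((592.8,163,187.4),106.16,10)"
```

```text
[563.42662949  14.75768273 178.97698028] [-0.09245596 -0.59430047 -0.51150119] 55.17998180593562
[np.float64(14.9), np.float64(2.6), np.float64(-0.8), np.float64(-1.7)]
[np.float64(14.8), np.float64(3.1), np.float64(-0.8), np.float64(-1.7)]
[np.float64(14.7), np.float64(3.5), np.float64(-0.8), np.float64(-1.7)]
[np.float64(14.6), np.float64(4.0), np.float64(-0.8), np.float64(-1.7)]
[np.float64(14.5), np.float64(4.4), np.float64(-0.8), np.float64(-1.7)]
[np.float64(14.3), np.float64(4.8), np.float64(-0.8), np.float64(-1.7)]
[np.float64(14.2), np.float64(5.3), np.float64(-0.8), np.float64(-1.7)]
[np.float64(14.0), np.float64(5.7), np.float64(-0.8), np.float64(-1.7)]
[np.float64(13.8), np.float64(6.1), np.float64(-0.8), np.float64(-1.7)]
[np.float64(13.6), np.float64(6.5), np.float64(-0.8), np.float64(-1.7)]
```

Emit:
apply_moves(
  motion=[
    [[14.9,2.6,-0.8,-1.75,0],[14.8,3.1,-0.8,-1.75,0],[14.7,3.5,-0.8,-1.75,0],[14.6,4,-0.8,-1.75,0],[14.5,4.4,-0.8,-1.75,0]],
  ],
)

```text
t: 4.6
tool_pos: [578.3, 90.8, 180.3]
tcp_rot: [[-0.133, 0.991, -0.002], [0.991, 0.133, 0.0], [0.0, -0.002, -1.0]]
contact_force: [-0.2, -0.8, -1.3]
finger_gap: 55.1
finger_force: 43.0
```

Emit:
apply_moves(
  motion=[
    [[14.3,4.8,-0.8,-1.75,0],[14.2,5.3,-0.8,-1.75,0],[14,5.7,-0.8,-1.75,0],[13.8,6.1,-0.8,-1.75,0],[13.6,6.5,-0.8,-1.75,0]],
  ],
)

```text
t: 5.1
tool_pos: [593.6, 164.3, 185.3]
tcp_rot: [[-0.281, 0.96, -0.0], [0.96, 0.281, -0.0], [-0.0, -0.0, -1.0]]
contact_force: [-0.7, -1.3, -1.3]
finger_gap: 55.4
finger_force: 42.9
```

Emit:
apply_moves(
  motion=[
    [[0,0,0,0,0],[0,0,0,0,0],[0,0,0,0,0],[0,0,0,0,0],[0,0,0,0,0]],
  ],
)

```text
t: 5.6
tool_pos: [593.4, 162.3, 185.3]
tcp_rot: [[-0.278, 0.961, -0.0], [0.961, 0.278, -0.001], [-0.0, -0.0, -1.0]]
contact_force: [-0.6, -0.6, -1.5]
finger_gap: 55.5
finger_force: 42.9
```

Run:
```python
from h import *
s=bot.state();print(s['tool_pos'],s['tcp_rot'],s['contact_force'],s['finger_gap'])
S,T=snap('side'),snap('top')
a=S['img'][120:300,190:340]; b=T['img'][185:305,170:330]
cv2.imwrite('pics/c.png',np.hstack([cv2.resize(a,(340,408),interpolation=2),cv2.resize(b,(440,330),interpolation=2)[:408].copy() if False else cv2.copyMakeBorder(cv2.resize(b,(440,330),interpolation=2),0,78,0,0,0)]))
p=np.array(s['tool_pos'])
xa=np.array([-.2783,.9605]);ya=np.array([-.9605,-.2783])
for n,d in (('side',S),('top',T)):
    W=pts(d); w=W.reshape(-1,3); rel=w[:,:2]-p[:2]; L=np.c_[rel@xa,rel@ya,w[:,2]-p[2]]
    m=(abs(L[:,1])<32)&(L[:,0]>32)&(L[:,0]<52)&(L[:,2]>-60)&(L[:,2]<25)
    q=L[m]; print(n,'plate pts',m.sum())
    for lo in range(-60,25,10):
        k=q[(q[:,2]>=lo)&(q[:,2]<lo+10)]
        if len(k): print(lo,len(k),k.min(0).round(1),k.max(0).round(1))
    hsv=cv2.cvtColor(d['img'],cv2.COLOR_BGR2HSV).reshape(-1,3)
    m=(hsv[:,0]>115)&(hsv[:,0]<150)&(hsv[:,1]>35)&(abs(L[:,2]-13)<10)&(abs(L[:,1])<40)&(abs(L[:,0])<50)
    if m.any(): print(' lid',m.sum(),np.median(L[m],0),L[m].min(0),L[m].max(0))
```

```text
[593.40164163 162.26724721 185.28200983] [[-2.78006651e-01  9.60579149e-01 -1.58220907e-05]
 [ 9.60579025e-01  2.78006606e-01 -5.13661745e-04]
 [-4.89014116e-04 -1.57999750e-04 -9.99999868e-01]] [-0.60189306 -0.58165785 -1.48497509] 55.480817231686736
side plate pts 60
-60 1 [ 36.2  26.1 -50. ] [ 36.2  26.1 -50. ]
-50 10 [ 32.3  27.1 -49.8] [ 45.4  30.4 -41.1]
-40 14 [ 33.3  26.  -38.7] [ 46.4  30.4 -30.2]
-30 11 [ 33.5  27.2 -29.9] [ 44.9  29.4 -21.7]
-20 18 [ 32.6  26.2 -19.9] [ 44.7  30.1 -10.5]
-10 1 [36.7 28.9 -8.2] [36.7 28.9 -8.2]
0 4 [ 40.3 -19.1   1.7] [ 44.4 -14.8   8.4]
10 1 [ 40.9 -11.   14.4] [ 40.9 -11.   14.4]
 lid 399 [-11.29666252  -1.36187511  13.38049299] [-32.91745822 -30.52466147   3.03441494] [27.3033513  30.04773354 18.84744846]
top plate pts 0
```

View pics/c.png

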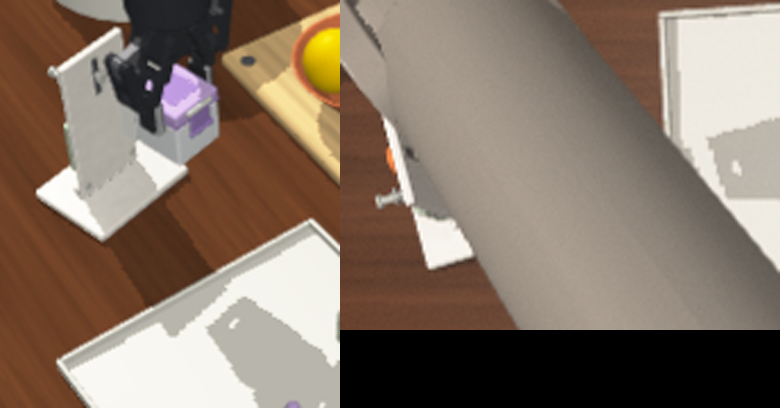

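Emit:
apply_moves(
  motion=[
    [[12,0,-0.4,0,0],[12,0,-0.4,0,0],[12,0,-0.4,0,0],[8,0,-0.4,0,0],[2,0,0,0,0]],
  ],
)

```text
t: 6.2
tool_pos: [579.7, 209.5, 187.1]
tcp_rot: [[-0.282, 0.959, 0.0], [0.959, 0.282, 0.001], [0.001, 0.0, -1.0]]
contact_force: [0.3, 0.7, -1.2]
finger_gap: 55.3
finger_force: 42.9
```

Emit:
apply_moves(
  motion=[
    [[0,0,0,0,0],[0,0,0,0,0],[0,0,0,0,0],[0,0,0,0,0],[0,0,0,0,0]],
  ],
)

```text
t: 6.7
tool_pos: [580.7, 206.9, 186.9]
tcp_rot: [[-0.279, 0.96, 0.0], [0.96, 0.279, -0.0], [-0.0, -0.0, -1.0]]
contact_force: [-0.4, 0.2, -1.3]
finger_gap: 55.5
finger_force: 42.9
```

```bash
cat >> h.py <<'E'
xa=np.array([-.2783,.9605]);ya=np.array([-.9605,-.2783]);O=np.array([562.2,268.7])
def st():
    s=bot.state(); p=np.array(s['tool_pos']); r=p[:2]-O; f=np.array(s['contact_force'])
    print('TCP stand x %.2f y %.2f z %.2f'%(r@xa,r@ya,p[2]),'F x %.1f y %.1f z %.1f'%(f[:2]@xa,f[:2]@ya,f[2]),'t',s['t'],'gap',s['finger_gap'],'yaw',np.degrees(np.arctan2(s['tcp_rot'][1][0],s['tcp_rot'][0][0])))
    return p
E
python3 - <<'E'
from h import *
p=st()
S=snap('side');cv2.imwrite('pics/d.png',cv2.resize(S['img'][130:230,205:305],(600,600),interpolation=2))
W=pts(S).reshape(-1,3);rel=W[:,:2]-O;L=np.c_[rel@xa,rel@ya,W[:,2]]
m=(L[:,0]<-8)&(L[:,0]>-13)&(abs(L[:,1])<12)&(L[:,2]>130)&(L[:,2]<180)
print('head',m.sum(),L[m].mean(0),L[m].min(0),L[m].max(0))
hsv=cv2.cvtColor(S['img'],cv2.COLOR_BGR2HSV).reshape(-1,3)
m=(hsv[:,0]>115)&(hsv[:,0]<150)&(hsv[:,1]>35)&(L[:,2]>p[2]+9)&(L[:,2]<p[2]+18)&(abs(L[:,1])<40)&(L[:,0]<-20)&(L[:,0]>-120)
print('lid',m.sum(),np.median(L[m],0),L[m].min(0),L[m].max(0))
E
```

```text
TCP stand x -64.51 y -0.53 z 186.88 F x 0.3 y 0.3 z -1.3 t 6.7 gap 55.53213629531394 yaw 106.17119160564859<stdin>:6: RuntimeWarning: Mean of empty slice.
  ret = um.true_divide(
Traceback (most recent call last):
ValueError: zero-size array to reduction operation minimum which has no identity
```

View pics/d.png

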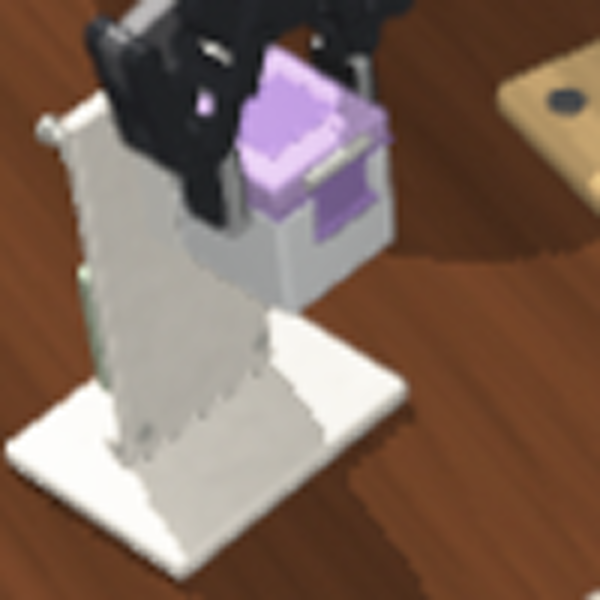

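The stud is now hidden behind the gripper and the box sits squarely in front of the upright. I'll advance gently by feel.

Emit:
apply_moves(
  motion=[
    [[1.5,-0.4,0,0,0],[1.5,0,0,0,0],[1.5,0,0,0,0],[1,0,0,0,0],[0.5,0,0,0,0]],
  ],
)

```text
t: 7.25
tool_pos: [578.4, 213.2, 186.9]
tcp_rot: [[-0.279, 0.96, 0.0], [0.96, 0.279, 0.0], [0.0, 0.0, -1.0]]
contact_force: [0.5, 1.2, -1.1]
finger_gap: 55.3
finger_force: 42.9
```

Emit:
apply_moves(
  motion=[
    [[0.5,0,0,0,0],[0.5,0,0,0,0],[0.5,0,0,0,0],[0.5,0,0,0,0],[0,0,0,0,0]],
  ],
)

```text
t: 7.75
tool_pos: [577.9, 215.0, 186.9]
tcp_rot: [[-0.279, 0.96, 0.0], [0.96, 0.279, 0.0], [0.0, 0.0, -1.0]]
contact_force: [-0.5, -0.1, -1.2]
finger_gap: 55.1
finger_force: 42.9
```

```bash
python3 -c "
from h import *
st()"
```

```text
TCP stand x -55.97 y -0.10 z 186.92 F x 0.0 y 0.6 z -1.2 t 7.75 gap 55.08420215256783 yaw 106.21405065016192
```

Emit:
apply_moves(
  motion=[
    [[0.5,0,0,0,0],[0.5,0,0,0,0],[0.5,0,0,0,0],[0.5,0,0,0,0],[0,0,0,0,0]],
  ],
)

```text
t: 8.25
tool_pos: [577.4, 216.8, 186.9]
tcp_rot: [[-0.279, 0.96, 0.0], [0.96, 0.279, -0.0], [-0.0, 0.0, -1.0]]
contact_force: [1.0, 0.3, -2.5]
finger_gap: 54.7
finger_force: 42.9
```

Emit:
apply_moves(
  motion=[
    [[0.5,0,0,0,0],[0.5,0,0,0,0],[0.5,0,0,0,0],[0,0,0,0,0],[0,0,0,0,0]],
  ],
)

```text
t: 8.75
tool_pos: [577.0, 218.2, 186.9]
tcp_rot: [[-0.279, 0.96, 0.0], [0.96, 0.279, -0.0], [-0.0, 0.0, -1.0]]
contact_force: [1.2, -0.4, -2.4]
finger_gap: 55.3
finger_force: 42.9
```

```bash
python3 -c "
from h import *
st()"
```

```text
TCP stand x -52.65 y -0.17 z 186.88 F x -0.7 y -1.1 z -2.4 t 8.75 gap 55.336146506805115 yaw 106.20265486992865
```

Emit:
apply_moves(
  motion=[
    [[0.5,0,0,0,0],[0.5,0,0,0,0],[0.5,0,0,0,0],[0.5,0,0,0,0],[0,0,0,0,0]],
  ],
)

```text
t: 9.25
tool_pos: [576.4, 220.2, 186.9]
tcp_rot: [[-0.279, 0.96, 0.0], [0.96, 0.279, 0.0], [-0.0, 0.0, -1.0]]
contact_force: [1.8, 0.1, -1.6]
finger_gap: 55.3
finger_force: 42.9
```

```bash
python3 -c "
from h import *
st()"
```

```text
TCP stand x -50.51 y -0.15 z 186.91 F x -0.4 y -1.8 z -1.6 t 9.25 gap 55.26758691551794 yaw 106.21073597352994
```

Emit:
apply_moves(
  motion=[
    [[0.5,0.3,0,0,0],[0.5,0.2,0,0,0],[0.5,0,0,0,0],[0.5,0,0,0,0],[0,0,0,0,0]],
  ],
)

```text
t: 9.75
tool_pos: [576.1, 222.6, 187.0]
tcp_rot: [[-0.28, 0.96, -0.0], [0.96, 0.28, 0.0], [0.0, -0.0, -1.0]]
contact_force: [-0.5, 0.6, -1.5]
finger_gap: 55.4
finger_force: 42.9
```

Emit:
apply_moves(
  motion=[
    [[0.5,0,0,0,0],[0.5,0,0,0,0],[0.5,0,0,0,0],[0,0,0,0,0],[0,0,0,0,0]],
  ],
)

```text
t: 10.25
tool_pos: [575.9, 223.7, 186.9]
tcp_rot: [[-0.279, 0.96, 0.0], [0.96, 0.279, 0.0], [0.0, 0.0, -1.0]]
contact_force: [-0.6, 0.4, -2.0]
finger_gap: 55.2
finger_force: 42.9
```

```bash
python3 -c "
from h import *
st()"
```

```text
TCP stand x -47.05 y -0.59 z 186.92 F x 0.6 y 0.5 z -2.0 t 10.25 gap 55.23599709432747 yaw 106.20895402356263
```

Emit:
apply_moves(
  motion=[
    [[0.5,0,0,0,0],[0,0,0,0,0],[0.5,0,0,0,0],[0,0,0,0,0],[0,0,0,0,0]],
  ],
)

```text
t: 10.75
tool_pos: [575.6, 224.6, 186.9]
tcp_rot: [[-0.279, 0.96, 0.0], [0.96, 0.279, -0.0], [-0.0, -0.0, -1.0]]
contact_force: [-0.0, -0.4, -1.8]
finger_gap: 55.7
finger_force: 42.9
```

Emit:
apply_moves(
  motion=[
    [[0.5,0,0,0,0],[0,0,0,0,0],[0,0,0,0,0],[0,0,0,0,0],[0,0,0,0,0]],
  ],
)

```text
t: 11.25
tool_pos: [575.5, 225.1, 187.0]
tcp_rot: [[-0.279, 0.96, 0.0], [0.96, 0.279, 0.0], [-0.0, 0.0, -1.0]]
contact_force: [0.9, 0.5, -1.7]
finger_gap: 55.4
finger_force: 42.9
```

```bash
python3 -c "
from h import *
st()"
```

```text
TCP stand x -45.55 y -0.63 z 186.95 F x 0.2 y -1.0 z -1.7 t 11.25 gap 55.445164333420024 yaw 106.2100447700782
```

Emit:
apply_moves(
  motion=[
    [[0.5,0,0,0,0],[0,0,0,0,0],[0.5,0,0,0,0],[0,0,0,0,0],[0,0,0,0,0]],
  ],
)

```text
t: 11.75
tool_pos: [575.4, 225.2, 186.9]
tcp_rot: [[-0.279, 0.96, 0.0], [0.96, 0.279, -0.001], [-0.001, -0.0, -1.0]]
contact_force: [-0.4, -3.4, 1.1]
finger_gap: 55.6
finger_force: 43.1
```

Emit:
apply_moves(
  motion=[
    [[0.5,0,0,0,0],[0,0,0,0,0],[0,0,0,0,0],[0,0,0,0,0],[0,0,0,0,0]],
  ],
)

```text
t: 12.25
tool_pos: [575.4, 225.2, 186.9]
tcp_rot: [[-0.278, 0.961, 0.0], [0.96, 0.278, -0.002], [-0.002, -0.0, -1.0]]
contact_force: [0.5, -6.5, 1.8]
finger_gap: 55.5
finger_force: 43.3
```

```bash
python3 -c "
from h import *
st()"
```

```text
TCP stand x -45.47 y -0.56 z 186.88 F x -6.4 y 1.3 z 1.8 t 12.25 gap 55.50163599999793 yaw 106.15750584889517
```

Emit:
apply_moves(
  motion=[
    [[-1.2,0,0,0,0],[-1.2,0,0,0,0],[0,0,0,0,0],[0,0,1,0,0],[0,0,1,0,0]],
  ],
)

```text
t: 12.75
tool_pos: [575.5, 224.8, 184.8]
tcp_rot: [[-0.28, 0.96, -0.0], [0.96, 0.28, 0.001], [0.001, 0.0, -1.0]]
contact_force: [-0.6, -0.3, -1.5]
finger_gap: 55.5
finger_force: 43.0
```

Emit:
apply_moves(
  motion=[
    [[0,0,1,0,0],[0,0,1,0,0],[0,0,1,0,0],[0,0,1,0,0],[0,0,0,0,0]],
  ],
)

```text
t: 13.25
tool_pos: [575.6, 224.2, 180.7]
tcp_rot: [[-0.279, 0.96, -0.0], [0.96, 0.279, -0.0], [-0.0, -0.0, -1.0]]
contact_force: [-0.2, -0.7, -1.6]
finger_gap: 55.2
finger_force: 43.0
```

```bash
python3 -c "
from h import *
st()"
```

```text
TCP stand x -46.50 y -0.51 z 180.74 F x -0.6 y 0.4 z -1.6 t 13.25 gap 55.18131103529676 yaw 106.20591571518382
```

Emit:
apply_moves(
  motion=[
    [[0,0,1,0,0],[0,0,1,0,0],[0,0,1,0,0],[0,0,1,0,0],[0,0,1,0,0]],
  ],
)

```text
t: 13.75
tool_pos: [575.7, 224.2, 175.8]
tcp_rot: [[-0.279, 0.96, 0.0], [0.96, 0.279, -0.0], [-0.0, -0.0, -1.0]]
contact_force: [0.3, -0.4, -2.0]
finger_gap: 55.4
finger_force: 43.0
```

Emit:
apply_moves(
  motion=[
    [[0,0,0.5,0,0],[0,0,0.5,0,0],[0,0,0.5,0,0],[0,0,0.5,0,0],[0,0,0,0,0]],
  ],
)

```text
t: 14.25
tool_pos: [575.7, 224.2, 173.9]
tcp_rot: [[-0.279, 0.96, -0.0], [0.96, 0.279, -0.0], [-0.0, -0.0, -1.0]]
contact_force: [0.2, 0.0, -1.0]
finger_gap: 55.2
finger_force: 43.0
```

```bash
python3 -c "
from h import *
st()"
```

```text
TCP stand x -46.52 y -0.56 z 173.86 F x -0.0 y -0.2 z -1.0 t 14.25 gap 55.15510614375051 yaw 106.20588929946345
```

Down 13 mm; now stepping into the catch.

Emit:
apply_moves(
  motion=[
    [[0,0,0.5,0,0],[0,0,0.5,0,0],[0,0,0.5,0,0],[0,0,0.5,0,0],[0,0,0,0,0]],
  ],
)

```text
t: 14.75
tool_pos: [575.7, 224.2, 171.8]
tcp_rot: [[-0.279, 0.96, -0.0], [0.96, 0.279, -0.0], [-0.0, -0.0, -1.0]]
contact_force: [0.8, 0.3, -1.3]
finger_gap: 55.7
finger_force: 43.0
```

Emit:
apply_moves(
  motion=[
    [[0,0,0.5,0,0],[0,0,0.5,0,0],[0,0,0.5,0,0],[0,0,0,0,0],[0,0,0,0,0]],
  ],
)

```text
t: 15.25
tool_pos: [575.8, 224.2, 170.5]
tcp_rot: [[-0.279, 0.96, 0.0], [0.96, 0.279, 0.0], [0.0, 0.0, -1.0]]
contact_force: [0.3, -0.1, -1.1]
finger_gap: 55.5
finger_force: 43.0
```

```bash
python3 -c "
from h import *
st()"
```

```text
TCP stand x -46.48 y -0.65 z 170.45 F x -0.1 y -0.3 z -1.1 t 15.25 gap 55.48838059597083 yaw 106.20500246512738
```

Emit:
apply_moves(
  motion=[
    [[0,0,0.5,0,0],[0,0,0.5,0,0],[0,0,0.5,0,0],[0,0,0,0,0],[0,0,0,0,0]],
  ],
)

```text
t: 15.75
tool_pos: [576.1, 224.5, 169.3]
tcp_rot: [[-0.279, 0.96, 0.001], [0.96, 0.279, 0.001], [0.0, 0.001, -1.0]]
contact_force: [2.4, 1.2, 0.8]
finger_gap: 55.8
finger_force: 43.2
```

Emit:
apply_moves(
  motion=[
    [[0,0,0.5,0,0],[0,0,0.5,0,0],[0,0,0.5,0,0],[0,0,0,0,0],[0,0,0,0,0]],
  ],
)

```text
t: 16.25
tool_pos: [576.1, 224.5, 167.6]
tcp_rot: [[-0.279, 0.96, 0.001], [0.96, 0.279, 0.001], [0.0, 0.001, -1.0]]
contact_force: [3.7, 1.3, 1.5]
finger_gap: 55.1
finger_force: 43.3
```

Emit:
apply_moves(
  motion=[
    [[0,0,0.5,0,0],[0,0,0.5,0,0],[0,0,0,0,0],[0,0,0,0,0],[0,0,0,0,0]],
  ],
)

```text
t: 16.75
tool_pos: [575.9, 224.3, 166.0]
tcp_rot: [[-0.279, 0.96, 0.0], [0.96, 0.279, 0.0], [0.0, 0.0, -1.0]]
contact_force: [4.6, 3.7, -0.8]
finger_gap: 55.3
finger_force: 43.1
```

```bash
python3 -c "
from h import *
st()"
```

```text
TCP stand x -46.48 y -0.81 z 166.04 F x 2.2 y -5.4 z -0.8 t 16.75 gap 55.30623360779808 yaw 106.19936730333808
```

Emit:
apply_moves(
  motion=[
    [[0,0.4,0,0,0],[0,0.4,0,0,0],[0,0,0,0,0],[0,0,0,0,0],[0,0,0,0,0]],
  ],
)

```text
t: 17.25
tool_pos: [576.2, 224.4, 166.1]
tcp_rot: [[-0.279, 0.96, -0.001], [0.96, 0.279, -0.0], [0.0, -0.001, -1.0]]
contact_force: [2.9, 2.5, -1.8]
finger_gap: 55.1
finger_force: 43.1
```

```bash
python3 -c "
from h import *
st()"
```

```text
TCP stand x -46.42 y -1.11 z 166.09 F x 1.6 y -3.5 z -1.8 t 17.25 gap 55.099528510025735 yaw 106.21646562582173
```

Emit:
apply_moves(
  motion=[
    [[0.2,0.4,0,0,0],[0.2,0.4,0,0,0],[0,0,0,0,0],[0,0,0.5,0,0],[0,0,0.5,0,0]],
  ],
)

```text
t: 17.75
tool_pos: [576.9, 224.8, 165.6]
tcp_rot: [[-0.279, 0.96, -0.0], [0.96, 0.279, -0.001], [-0.0, -0.001, -1.0]]
contact_force: [0.4, 0.3, -0.7]
finger_gap: 55.5
finger_force: 43.2
```

Emit:
apply_moves(
  motion=[
    [[0,0,0.5,0,0],[0,0,0.5,0,0],[0,0,0,0,0],[0,0,0,0,0],[0,0,0,0,0]],
  ],
)

```text
t: 18.25
tool_pos: [576.8, 224.7, 163.9]
tcp_rot: [[-0.279, 0.96, -0.001], [0.96, 0.279, -0.001], [-0.0, -0.001, -1.0]]
contact_force: [0.9, 0.1, -3.5]
finger_gap: 55.3
finger_force: 42.9
```

```bash
python3 -c "
from h import *
st()"
```

```text
TCP stand x -46.35 y -1.75 z 163.91 F x -0.2 y -0.9 z -3.5 t 18.25 gap 55.26026554148426 yaw 106.20887714297034
```

Emit:
apply_moves(
  motion=[
    [[0,0,0.5,0,0],[0,0,0.5,0,0],[0,0,0.5,0,0],[0,0,0,0,0],[0,0,0,0,0]],
  ],
)

```text
t: 18.75
tool_pos: [577.0, 224.7, 162.6]
tcp_rot: [[-0.279, 0.96, -0.001], [0.96, 0.279, -0.001], [-0.0, -0.001, -1.0]]
contact_force: [-0.2, -0.8, -4.0]
finger_gap: 55.5
finger_force: 43.0
```

Emit:
apply_moves(
  motion=[
    [[0,0,0.5,0,0],[0,0,0.5,0,0],[0,0,0,0,0],[0,0,0,0,0],[0,0,0,0,0]],
  ],
)

```text
t: 19.25
tool_pos: [577.0, 225.1, 161.8]
tcp_rot: [[-0.279, 0.96, -0.0], [0.96, 0.279, -0.0], [0.0, -0.0, -1.0]]
contact_force: [-0.4, 1.0, -4.2]
finger_gap: 55.4
finger_force: 43.1
```

```bash
python3 -c "
from h import *
st()"
```

```text
TCP stand x -45.99 y -2.07 z 161.80 F x 1.1 y 0.1 z -4.2 t 19.25 gap 55.386035137791346 yaw 106.21316759104398
```

Emit:
apply_moves(
  motion=[
    [[0,0,0.5,0,0],[0,0,0.5,0,0],[0,0,0,0,0],[0,0,0,0,0],[0,0,0,0,0]],
  ],
)

```text
t: 19.75
tool_pos: [577.2, 225.0, 160.9]
tcp_rot: [[-0.279, 0.96, 0.0], [0.96, 0.279, -0.0], [-0.0, 0.0, -1.0]]
contact_force: [-0.5, -0.4, -2.3]
finger_gap: 55.3
finger_force: 43.1
```

Emit:
apply_moves(
  motion=[
    [[0,0,0.5,0,0],[0,0,0.5,0,0],[0,0,0,0,0],[0,0,0,0,0],[0,0,0,0,0]],
  ],
)

```text
t: 20.25
tool_pos: [577.4, 225.1, 160.0]
tcp_rot: [[-0.279, 0.96, 0.001], [0.96, 0.279, 0.0], [0.0, 0.001, -1.0]]
contact_force: [0.7, -0.6, -1.6]
finger_gap: 55.1
finger_force: 43.1
```

```bash
python3 -c "
from h import *
st()"
```

```text
TCP stand x -46.09 y -2.45 z 160.04 F x -0.8 y -0.5 z -1.6 t 20.25 gap 55.119908008530594 yaw 106.19774748547432
```

Emit:
apply_moves(
  motion=[
    [[0,0,0.5,0,0],[0,0,0.5,0,0],[0,0,0,0,0],[0,0,0,0,0],[0,0,0,0,0]],
  ],
)

```text
t: 20.75
tool_pos: [577.1, 225.1, 158.9]
tcp_rot: [[-0.279, 0.96, 0.0], [0.96, 0.279, 0.0], [-0.0, 0.0, -1.0]]
contact_force: [-0.8, 0.3, -1.5]
finger_gap: 55.9
finger_force: 43.1
```

Emit:
apply_moves(
  motion=[
    [[0,0,0.5,0,0],[0,0,0.5,0,0],[0,0,0,0,0],[0,0,0,0,0],[0,0,0,0,0]],
  ],
)

```text
t: 21.25
tool_pos: [577.1, 225.0, 157.9]
tcp_rot: [[-0.279, 0.96, 0.0], [0.96, 0.279, 0.0], [-0.0, 0.0, -1.0]]
contact_force: [-0.4, -0.1, -1.8]
finger_gap: 55.4
finger_force: 43.1
```

Run:
```python
from h import *
p=st()
S=snap('side');T=snap('top');cv2.imwrite('pics/e.png',cv2.resize(S['img'][130:230,205:305],(600,600),interpolation=2))
for n,d in (('s',S),('t',T)):
    W=pts(d).reshape(-1,3);rel=W[:,:2]-O;L=np.c_[rel@xa,rel@ya,W[:,2]]
    hsv=cv2.cvtColor(d['img'],cv2.COLOR_BGR2HSV).reshape(-1,3)
    m=(hsv[:,0]>115)&(hsv[:,0]<150)&(hsv[:,1]>35)&(L[:,2]>p[2]+5)&(L[:,2]<p[2]+20)&(abs(L[:,1])<40)&(L[:,0]<-20)&(L[:,0]>-120)
    if m.any(): print('lid',m.sum(),np.median(L[m],0),L[m].min(0),L[m].max(0))
```

```text
TCP stand x -46.09 y -2.20 z 157.89 F x 0.0 y 0.4 z -1.8 t 21.25 gap 55.43657122382789 yaw 106.20701525972042
lid 353 [-56.645985    -5.66491099 171.54161493] [-79.14194272 -33.9861738  163.05247951] [-20.65701841  29.16501129 177.36287029]
lid 4 [-72.37639307 -23.72121433 169.46446755] [-72.93663445 -24.72768259 164.83157224] [-71.19114374 -21.3406915  171.71094512]
```

View pics/e.png

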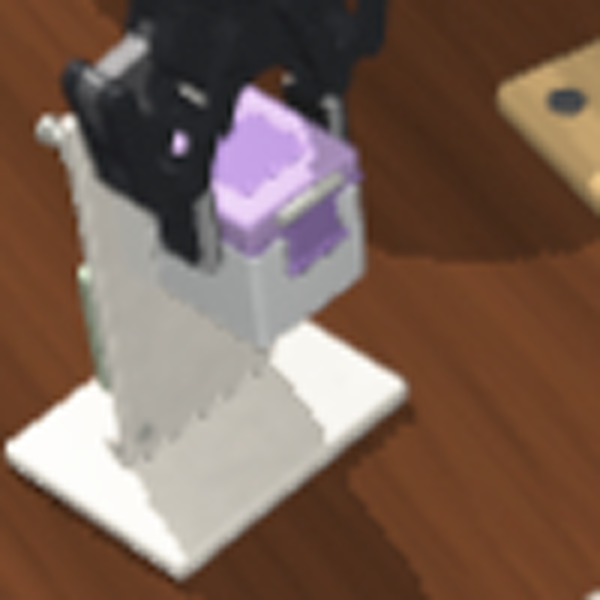

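The picture shows the box held level against the upright. The slot end hasn't been felt yet, so I continue down in small steps.

Emit:
apply_moves(
  motion=[
    [[0,0,0.5,0,0],[0,0,0,0,0],[0,0,0.5,0,0],[0,0,0,0,0],[0,0,0,0,0]],
  ],
)

```text
t: 21.85
tool_pos: [577.2, 225.1, 157.0]
tcp_rot: [[-0.279, 0.96, 0.0], [0.96, 0.279, 0.0], [0.0, 0.0, -1.0]]
contact_force: [0.1, 0.6, -1.0]
finger_gap: 55.3
finger_force: 43.2
```

Emit:
apply_moves(
  motion=[
    [[0,0,0.5,0,0],[0,0,0,0,0],[0,0,0.5,0,0],[0,0,0,0,0],[0,0,0,0,0]],
  ],
)

```text
t: 22.35
tool_pos: [577.3, 225.2, 156.4]
tcp_rot: [[-0.279, 0.96, 0.001], [0.96, 0.279, 0.0], [-0.0, 0.001, -1.0]]
contact_force: [-1.3, -1.8, 5.4]
finger_gap: 55.2
finger_force: 44.0
```

```bash
python3 -c "
from h import *
st()"
```

```text
TCP stand x -46.03 y -2.39 z 156.35 F x -1.3 y 1.8 z 5.4 t 22.35 gap 55.186001766325255 yaw 106.20473557427364
```

Emit:
apply_moves(
  motion=[
    [[0,0,0.5,0,0],[0,0,0,0,0],[0,0,0,0,0],[0,0,0,0,0],[0,0,0,0,0]],
  ],
)

```text
t: 22.85
tool_pos: [577.3, 225.2, 156.2]
tcp_rot: [[-0.279, 0.96, 0.001], [0.96, 0.279, 0.0], [-0.0, 0.001, -1.0]]
contact_force: [-3.0, -3.1, 8.2]
finger_gap: 55.4
finger_force: 44.4
```

Emit:
apply_moves(
  motion=[
    [[0,0,0.5,0,0],[0,0,0,0,0],[0,0,0,0,0],[0,0,0,0,0],[0,0,0,0,0]],
  ],
)

```text
t: 23.35
tool_pos: [577.4, 225.2, 156.0]
tcp_rot: [[-0.279, 0.96, 0.001], [0.96, 0.279, 0.0], [-0.0, 0.001, -1.0]]
contact_force: [-3.9, -2.3, 11.0]
finger_gap: 55.6
finger_force: 44.7
```

```bash
python3 -c "
from h import *
st()"
```

```text
TCP stand x -46.00 y -2.45 z 156.01 F x -1.1 y 4.4 z 11.0 t 23.35 gap 55.61321513000674 yaw 106.2043894888195
```

Emit:
apply_moves(
  motion=[
    [[0,-0.3,-0.7,0,0],[0,-0.3,-0.7,0,0],[0,0,-0.4,0,0],[0,0,0,0,0],[0,0,0,0,0]],
  ],
)

```text
t: 23.85
tool_pos: [576.9, 225.0, 156.7]
tcp_rot: [[-0.279, 0.96, 0.001], [0.96, 0.279, 0.0], [0.0, 0.001, -1.0]]
contact_force: [1.9, 1.0, 1.6]
finger_gap: 55.2
finger_force: 43.5
```

```bash
python3 -c "
from h import *
st()"
```

```text
TCP stand x -46.05 y -1.94 z 156.70 F x 0.4 y -2.1 z 1.6 t 23.85 gap 55.18759774073307 yaw 106.19591357751713
```

Eased off. Releasing gradually.

Emit:
apply_moves(
  motion=[
    [[0,0.2,0,0,0.65],[0,0,0,0,0.68],[0,0,0,0,0.72],[0,0,0,0,0.76],[0,0,0,0,0.8]],
  ],
  grip_force=20,
)

```text
t: 24.35
tool_pos: [576.5, 224.9, 156.5]
tcp_rot: [[-0.279, 0.96, -0.0], [0.96, 0.279, -0.0], [-0.0, -0.0, -1.0]]
contact_force: [0.4, -0.9, 0.5]
finger_gap: 67.8
finger_force: 0.0
```

Emit:
apply_moves(
  motion=[
    [[0,0,0,0,0.9],[0,0,0,0,1],[0,0,0,0,1],[0,0,0,0,1],[0,0,0,0,1]],
  ],
)

```text
t: 24.85
tool_pos: [576.8, 224.9, 156.7]
tcp_rot: [[-0.279, 0.96, 0.0], [0.96, 0.279, -0.0], [-0.0, 0.0, -1.0]]
contact_force: [-1.0, -0.3, 0.5]
finger_gap: 85.4
finger_force: 0.0
```

Run:
```python
from h import *
p=st()
S=snap('side');cv2.imwrite('pics/f.png',cv2.resize(S['img'][130:230,205:305],(600,600),interpolation=2))
```

```text
TCP stand x -46.10 y -1.80 z 156.73 F x 0.0 y 1.0 z 0.5 t 24.85 gap 85.44221311668046 yaw 106.20443557407587
```

View pics/f.png

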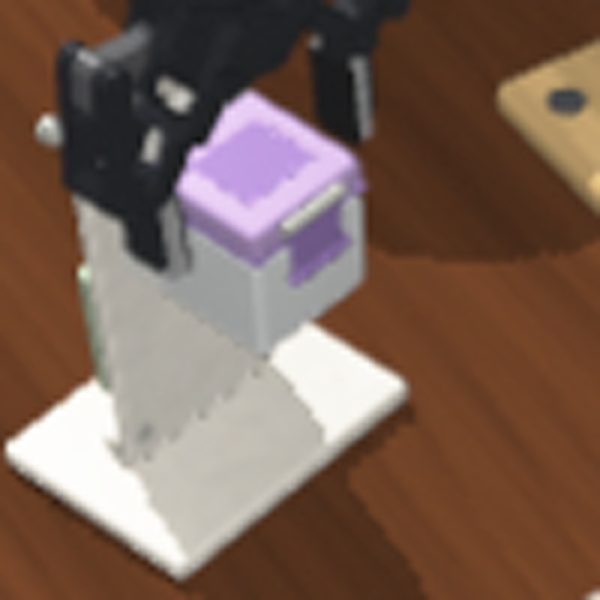

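The released box stays hanging, level, with its lid at about (260,170) in the crop. Retreating straight up.

Emit:
apply_moves(
  motion=[
    [[0,0,-10,0,1],[0,0,-20,0,1],[0,0,-30,0,1],[0,0,-30,0,1],[0,0,-30,0,1]],
  ],
)

```text
t: 25.4
tool_pos: [576.6, 225.1, 278.7]
tcp_rot: [[-0.279, 0.96, 0.0], [0.96, 0.279, 0.0], [0.0, 0.001, -1.0]]
contact_force: [1.0, 0.7, 0.1]
finger_gap: 85.5
finger_force: 0.0
```

Emit:
apply_moves(
  motion=[
    [[-30,0,0,0,1],[-40,0,0,0,1],[-40,0,0,0,1],[-30,0,0,0,1],[0,0,0,0,1]],
  ],
)

```text
t: 25.9
tool_pos: [617.5, 84.0, 277.0]
tcp_rot: [[-0.271, 0.963, 0.001], [0.963, 0.271, -0.003], [-0.003, -0.0, -1.0]]
contact_force: [0.3, -1.1, 0.4]
finger_gap: 85.2
finger_force: 0.0
```

Emit:
apply_moves(
  motion=[
    [[0,0,0,0,1],[0,0,0,0,1],[0,0,0,0,1],[0,0,0,0,1],[0,0,0,0,1]],
  ],
)

```text
t: 26.4
tool_pos: [615.6, 91.3, 276.8]
tcp_rot: [[-0.28, 0.96, 0.0], [0.96, 0.28, 0.0], [0.0, 0.0, -1.0]]
contact_force: [-0.7, -0.3, -0.1]
finger_gap: 85.2
finger_force: 0.0
```

Run:
```python
from h import *
p=st()
S=snap('side');T=snap('top');a=S['img'][120:240,190:310]; cv2.imwrite('pics/g.png',cv2.resize(a,(600,600),interpolation=2))
for n,d in (('s',S),('t',T)):
    W=pts(d).reshape(-1,3);rel=W[:,:2]-O;L=np.c_[rel@xa,rel@ya,W[:,2]]
    hsv=cv2.cvtColor(d['img'],cv2.COLOR_BGR2HSV).reshape(-1,3)
    m=(hsv[:,0]>115)&(hsv[:,0]<150)&(hsv[:,1]>35)&(L[:,2]>155)&(L[:,2]<185)&(abs(L[:,1])<40)&(L[:,0]<-5)&(L[:,0]>-120)
    if m.sum()>20:
        q=L[m];q=q[q[:,2]>np.median(q[:,2])-3]; c=np.linalg.lstsq(np.c_[q[:,:2],np.ones(len(q))],q[:,2],rcond=None)[0]
        r=cv2.minAreaRect(q[:,:2].astype(np.float32)); print(n,m.sum(),np.median(q,0),'slopes',c[:2],r)
```

```text
TCP stand x -185.24 y -1.95 z 276.77 F x -0.1 y 0.7 z -0.1 t 26.4 gap 85.17514480861058 yaw 106.27929835231295
s 563 [-48.06881659   1.10671634 168.71428986] slopes [0.0342306  0.00091208] ((-47.509132385253906, -0.3739776611328125), (57.36838912963867, 58.84702682495117), 89.16409301757812)
t 763 [-4.51534912e+01 -1.13730626e-01  1.68726811e+02] slopes [0.0355949  0.00784957] ((-46.67011260986328, 0.07107734680175781), (54.957122802734375, 56.547122955322266), 0.19275468587875366)
```

View pics/g.png

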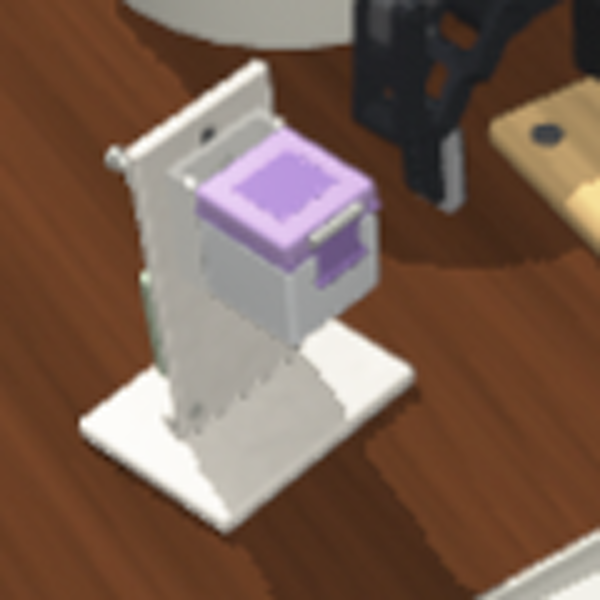

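The gripper is clear. The box hangs on the upright, tilted about 0.035 rad and yaw-aligned. The lid height agrees with where the slot end was felt.

```bash
python3 -c "
from rig import bot
print(bot.close_job())"
```

```text
the job is handed in; nothing more can be done
None
```

The box hangs on the stud, past the catch at the solid end of the slot, and is released; I handed the job in at about 26 s, and the hand-in returned no verdict.

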